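# Load a tape station and hold its length stop at the set mark

### The job

Get the tape station ready for the next cut: first set the small roll of tape over the stub of the raised post so that it sits flat on the post's narrow round seat, and let go of it. Then push the round lock button on the station's housing all the way down to release the spring-loaded boom, draw the boom out by its upright grip until its pointer is level with the small clip on the scale, and finish still holding it there, because it slides back if let go. Leave the big roll, the reel and the pen tray where they are.

Things in the scene. Friction and masses are not known exactly. Their poses are not given: they have to be found in the camera images.
- station: Tape station, fixed to the bench. Origin on the bench; its y axis is the way the boom draws out, z up. Base plate 8 mm thick, x -37 to +58 mm, y -135 to +265 mm. On it: grey housing 46 mm wide, 46 mm high, y -45 to +55 mm; roll post at y -90 mm; lock button at y 0; scale of black lines every 10 mm along the +x side from y 105 mm on.
- seat (a point): Centre of the top face of the round steel seat of the roll post, 70 mm above the bench. The seat is a disc of 40 mm diameter; a stub of 12 mm diameter stands 12 mm higher at its centre.
- roll: Loose small roll of white tape with cardboard core, about 60 to 130 g, lying flat on the bench with its hole upright: 64 mm outer diameter, 28 mm hole, 36 mm high. Origin at the centre of its underside, z along its axis.
- lock_top (a point): Centre of the top of the black round lock button, 24 mm diameter, standing 13 mm above the housing (59 mm above the bench) when up.
- lock (a joint): Travel of the lock button in m: 0 up (boom locked), 0.007 fully down (boom free). It moves straight down against about 3 N of friction and stays down where it is left; over 6 mm frees the boom.
- boom: Telescoping boom, 18 mm wide in a 26 mm tube, drawn out of the housing along station y, up to 150 mm, with an upright black grip at its end: 26 mm (station x) by 22 mm (y), 24 to 86 mm above the bench. Origin under the grip's centre, 30 mm above the bench. Starts locked, fully in, 42 mm free between grip and tube. Once free, a spring pulls it in with 4 N (in) to 7 N (out), plus 0.4 N friction.
- grip (a point): Point on the centre line of the boom's upright grip, 70 mm above the bench, 16 mm below the grip's top.
- pointer (a point): Tip of the flat dark pointer that sticks out of the grip's foot to the station's +x side, over the scale; 40 mm from the boom's axis, at the same station y as the grip's centre, 24 mm above the bench.
- clip: Dark steel index clip fixed on the scale at the plate's +x edge, 26 mm (station x) by 10 mm (y), 14 mm high, with a small round bar on top; marks the length wanted, 50 to 110 mm beyond the pointer's start. Origin at its middle along station y, on top of the plate, 48 mm from the boom's axis; axes as the station's.
- big_roll: Loose big roll of blue tape, 112 mm diameter, 46 mm high, lying flat; not to be moved. Origin at the centre of its underside.
- reel: Loose black component reel, 178 mm diameter, 18 mm high, lying flat; not to be moved. Origin at the centre of its underside.
- pen_tray: Loose dark pen tray with pens, 70 x 110 mm, 60 mm high, pens to about 115 mm; not to be moved. Origin at the centre of its underside.
Mind the look-alikes: they are no part of the job. Of the things that look like the roll, take the one that is farthest to the robot's right at the start.

How it is judged:
On the way, in this order (a step that is already met when the one before it is completed fails the run):
1. the small roll sits flat on the post's seat around the stub, and is let go (horizontal distance between roll and seat below 0.011 m and z of roll in the frame of seat between -0.004 and 0.004 m and angle between roll's own z axis and vertical below 0.12 rad and contact force between the fingers and roll below 0.1 N), for 0.2 s.
2. the lock button is down (value of joint lock above 0.006 m), for 0.1 s.
3. the boom is held with its pointer at the clip (y of pointer in the frame of clip between -0.005 and 0.005 m and contact force between the fingers and boom above 2 N), for 0.3 s.
At the end, for the whole second after the job is handed in: The gripper holds the boom still (fingers press on it with over 2 N) with the pointer within 5 mm of the clip's middle along the scale, and the small roll sits flat on the post's seat around the stub (within 11 mm of centred, 4 mm of seat height and 0.12 rad of level), untouched by the robot (all of step 1 and all of step 3 and linear speed of boom below 0.01 m/s and contact force between the arm and roll below 0.1 N); the arm keeps its last pose, push and grip.
It fails at once if the big roll, the reel or the pen tray is moved over 20 mm (distance of any of big_roll, reel, pen_tray from where it was at the start of the episode above 0.02 m).
It also fails if it takes over 64 s, if anything falls off the work surface, if the arm or the gripper's body presses on something with over 40 N, if the wrist force passes 120 N, or if a joint passes its speed limit or range.

### The arm

A 6-joint arm with a two-finger parallel gripper is mounted at the origin on the work surface. World frame = base frame: x ahead of the robot, y to its left, z up, the work surface at z = 0. Lengths are in m, angles in rad, forces in N, time in s.
With the tool pointing down it reaches from about 0.35 to 0.8 m from the base axis. Payload 7.3 kg.
Tool frame: the origin (TCP) lies between the finger pads; the fingertips stand 8 mm ahead of it and the grasp point (between the pads) lies 11 mm behind it; z points along the fingers, y is the line along which they close (so a half turn about z gives the same grasp; the last joint's range is limited). The gripper opens to 85 mm and grips with 20 to 120 N. Pads are 22 mm wide; open, the fingers measure 114 mm over their backs; the gripper's body (76 mm by 85 mm) begins 54 mm behind the grasp point. The pads swing forward as they close: fully open they stand 13 mm farther back than shut.
Start: joints at [-1.441, 0.342, 1.524, -0, 1.275, -0.146], TCP at [0.143, -0.505, 0.239] pointing down, gripper open.
Joint ranges: [-2.53, 2.53], [-0.77, 2.02], [0.04, 2.7], [-1, 4.14], [0.28, 2.66], [-3.11, 3.11]. Speed limits (rad/s): [2.57, 2.57, 3.14, 3.14, 3.14, 3.14].

### API

Orientations are given as a rotation vector (axis times angle).
In Python, from workcell import get_state, capture, camera_info, sign_off, find_in, regions_of, pinpoint gives the robot as it stands.
- The arm moves only by the tool send_rows, never from a script. Its argument "motion" is one flat list of numbers, 7 for each row, row after row: the turn, a rotation vector about the tool's x, y, z in degrees, then the shift along the tool's x, y, z in mm, then the opening, from 0 (shut) to 1 (fully open). In form: [ax, ay, az, tx, ty, tz, fingers, ax, ay, az, tx, ty, tz, fingers, ...]. A call has 1 to 10 rows; each row is the pose to reach, as a shift and turn from the pose commanded when the call began, along the tool's axes at that moment; what a row does not reach only later rows make up. A row lasts 1/8 s, in which the tool goes at most 62.5 mm and 10.7 degrees, less where a joint would pass 70% of its speed; a pose out of reach is approached as far as the arm can. A call with a gripper value outside its range is refused whole. The fingers move at their own pace and stop on an object; the grip force is fixed at half the most. Time passes only in rows, so rows that repeat a pose let the fingers close. It gives the time, the measured TCP pose, the force, the opening and the grip force at its end, in the units of the state.
- get_state(): the state, without advancing time (a new reading comes with each control period).
- capture(name): name is "side" or "top"; returns the picture (400x640x3 uint8, red, green, blue); there is no depth.
- camera_info(name): a dict with "K" (3x3 intrinsics, pixels), "pose" (4x4, takes a point from camera to world coordinates). Camera axes: x right, y down, z forward; pixel columns grow to the right and rows downward; lengths in m; the calibration is good to about 2 mm. A picture is of the moment at which its call begins. camera_info takes no time and is no camera call.
- sign_off(): hands the job in; it is judged then, once.
Trained networks look in the newest picture that a camera, given by its name, has taken for a name from the list of things; names that differ only in an ending like _2 or _b are one class to them, and where a whole thing is asked for, a point or a joint stands for the part that bears it (a point fixed in the world has none). Each returns a list of dicts, best first, with "conf" (0 to 1); they miss things now and then, are a little off and sometimes report something else, mostly with a low value. They report only what shows in the picture. A call takes as long as a camera call. They do not tell look-alikes from the thing itself.
- find_in(camera, name): "position" ([x, y, z] in m, in the coordinates of the camera as it stood for that picture, good to about 4 mm: the middle of the surface that is visible of it).
- regions_of(camera, name): "mask" (400x640 bool, what is visible of it).
- pinpoint(camera, name): "position" ([x, y, z] in m, in the coordinates of the camera as it stood for that picture, good to about 4 mm: a listed point, or the origin of a listed thing).
The state is a dict: "time_s": time; "joint_pos": joint angles; "joint_velocities": joint speeds; "joint_torque": joint torques, N m; "tool_pos": TCP position; "orientation": TCP orientation; "force": force on the tool from outside, world axes, zero at the start; "moment": the same for the moment, N m; "width": opening from 0.0 (shut) to 1.0 (fully open); "grip_force": force on a finger pad.
Only numpy, scipy, OpenCV 4.12 (cv2) and the standard library are available. Lean on these libraries where they do the work, as an engineer would, in place of code of your own. Each camera call takes 0.05 s, during which the arm holds its last target. There are 200 camera calls.

## Working session

There is one attempt and no reset: what is moved stays moved. The work goes in short steps, Python scripts to look and compute and a tool call to move; the robot and the scene stay as the last step left them, time stands still between calls to the robot, and variables do not carry over. Pictures are saved under pics/ and viewed, at most 10 in all, crops included, and the job is handed in when it is done.

Besides the shell and the picture viewer there is one more tool, called after "Call:" as name(argument=value, ...) on one line, values as JSON. send_rows: Moves the arm, as the interface text tells. Its arguments: {"type":"object","properties":{"motion":{"type":"array"}},"required":["motion"]}

```bash
mkdir -p pics; cat > h.py <<'E'
import numpy as np, cv2
from workcell import *
from scipy.spatial.transform import Rotation as R
def w(cam,p):
    T=np.array(camera_info(cam)["pose"]); return T[:3,:3]@np.array(p)+T[:3,3]
def px(cam,p):
    i=camera_info(cam);T=np.array(i["pose"]);q=np.array(i["K"])@(T[:3,:3].T@(np.array(p)-T[:3,3]));return q[:2]/q[2]
E
python3 - <<'E'
from h import *
np.set_printoptions(precision=4,suppress=True)
for c in ["side","top"]:
    cv2.imwrite(f"pics/{c}0.png",capture(c)[:,:,::-1])
    print(c,np.array(camera_info(c)["pose"])[:3].round(3).tolist())
    for n in ["station","seat","roll","lock_top","boom","grip","pointer","clip","big_roll","reel","pen_tray"]:
        print(n,[(round(d["conf"],2),w(c,d["position"]).round(4).tolist()) for d in pinpoint(c,n)[:3]])
s=get_state();print(s["time_s"],s["tool_pos"],R.from_rotvec(s["orientation"]).as_matrix())
E
```

```text
side [[-0.964, -0.214, 0.157, 0.293], [-0.265, 0.737, -0.621, 0.658], [0.017, -0.641, -0.768, 0.893]]
station [(0.88, [0.5766, -0.0708, -0.0008])]
seat [(0.67, [0.5878, -0.1639, 0.0688])]
roll [(0.95, [0.5343, 0.3807, 0.0005]), (0.61, [0.4398, 0.3615, 0.0011]), (0.38, [0.5666, 0.0395, 0.0322])]
lock_top [(0.61, [0.5765, -0.0771, 0.0569])]
boom [(0.53, [0.5682, 0.0443, 0.0321])]
grip [(0.79, [0.5695, 0.044, 0.0715])]
pointer [(0.77, [0.607, 0.0437, 0.0289])]
clip [(0.39, [0.6074, 0.1504, 0.0076])]
big_roll [(0.96, [0.6942, 0.3489, -0.0022])]
reel [(0.71, [0.2779, -0.2554, 0.0001])]
pen_tray [(0.86, [0.6565, -0.4219, 0.0014]), (0.4, [0.6978, 0.346, 0.0005])]
top [[0.003, -0.997, 0.074, 0.406], [-1.0, -0.004, -0.025, -0.001], [0.026, -0.074, -0.997, 1.214]]
station [(0.67, [0.6068, 0.1546, 0.0029]), (0.59, [0.5794, -0.0774, 0.0017]), (0.5, [0.2747, -0.26, 0.0009])]
seat [(0.67, [0.5873, -0.1627, 0.0664])]
roll [(0.83, [0.5369, 0.3821, 0.0014]), (0.79, [0.4433, 0.3647, 0.0014]), (0.61, [0.5195, 0.2759, 0.0014])]
lock_top [(0.4, [0.5699, 0.0379, 0.0691]), (0.38, [0.5785, -0.0756, 0.0638])]
boom [(0.47, [0.5704, 0.039, 0.0301]), (0.25, [0.518, 0.2713, 0.0015]), (0.16, [0.5716, 0.0396, 0.0674])]
grip [(0.55, [0.5679, 0.0435, 0.067])]
pointer [(0.67, [0.6098, 0.04, 0.025])]
clip [(0.66, [0.5803, -0.0781, -0.004]), (0.6, [0.6087, 0.1528, 0.0041]), (0.44, [0.5706, 0.0384, 0.0309])]
big_roll [(0.82, [0.6914, 0.3489, -0.0014])]
reel [(0.85, [0.2741, -0.2601, -0.0026])]
pen_tray [(0.6, [0.6531, -0.4212, 0.002])]
1.2 [ 0.143  -0.5052  0.2393] [[ 0.9622  0.2723  0.    ]
 [ 0.2723 -0.9622 -0.0001]
 [-0.      0.0001 -1.    ]]
```

View pics/side0.png

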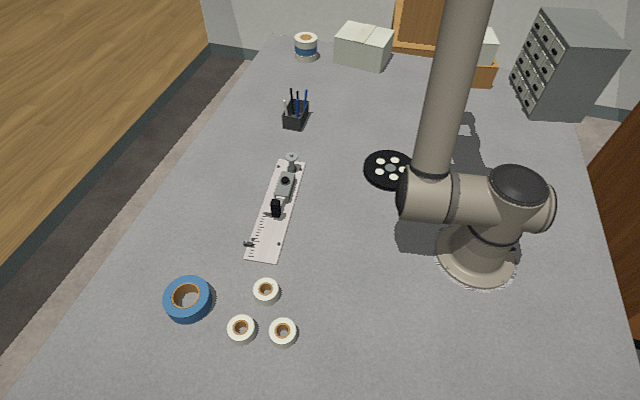

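View pics/top0.png

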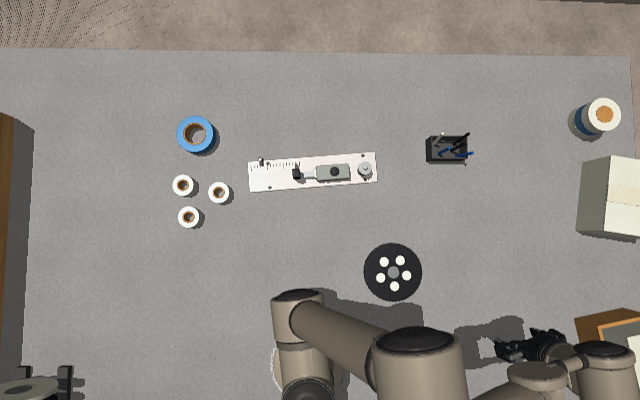

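The pictures show three white rolls: top (183,185), (188,217), (219,193). The rightmost, with the smallest y, is top (219,193) / side (266,291), at about (0.52, 0.276). The station's y axis runs roughly along world +y, with the post at top (365,170), the button at (334,172), the grip at (297,173) and the clip at (262,161).

```bash
cat >> h.py <<'E'
def tri(obs):
    A=np.zeros((3,3));b=np.zeros(3)
    for c,u in obs:
        i=camera_info(c);T=np.array(i["pose"]);d=T[:3,:3]@np.linalg.inv(i["K"])@[u[0],u[1],1];d/=np.linalg.norm(d)
        P=np.eye(3)-np.outer(d,d);A+=P;b+=P@T[:3,3]
    return np.linalg.solve(A,b)
def both(n,near=None):
    o=[];ps=[]
    for c in ["side","top"]:
        r=[w(c,d["position"]) for d in pinpoint(c,n)]
        if near is not None: r=[p for p in r if np.linalg.norm(p[:2]-near)<.03]
        if r: o.append((c,px(c,r[0])));ps.append(r[0])
    return tri(o) if len(o)==2 else None, ps
E
python3 - <<'E'
from h import *
np.set_printoptions(precision=4,suppress=True)
near=dict(seat=(.5875,-.163),roll=(.5195,.276),lock_top=(.578,-.076),grip=(.569,.043),pointer=(.608,.042),clip=(.608,.152),station=(.578,-.074))
for k in range(2):
    for c in ["side","top"]: capture(c)
    for n,v in near.items(): print(n,*both(n,v))
im={c:capture(c) for c in ["side","top"]}
for c in im:
    for d in regions_of(c,"roll"):
        m=d["mask"].astype(np.uint8);e=cv2.boundingRect(m);print(c,round(d["conf"],2),e)
# predicted silhouette of a roll at candidate
from scipy.optimize import minimize
E
```

```text
seat [ 0.5874 -0.1589  0.0699] [array([ 0.5877, -0.1611,  0.0677]), array([ 0.5886, -0.1595,  0.0649])]
roll [ 0.5158  0.274  -0.0078] [array([0.511 , 0.277 , 0.0002]), array([0.5176, 0.2724, 0.0027])]
lock_top [ 0.5794 -0.077   0.0561] [array([ 0.5766, -0.0754,  0.0581]), array([ 0.5804, -0.0761,  0.0626])]
grip [0.571  0.0398 0.0672] [array([0.5714, 0.0411, 0.0688]), array([0.5699, 0.0395, 0.069 ])]
pointer [0.6087 0.0443 0.0292] [array([0.6089, 0.0438, 0.0286]), array([0.6097, 0.0445, 0.0236])]
clip [0.6064 0.1514 0.0099] [array([0.6082, 0.151 , 0.0089]), array([0.6057, 0.1515, 0.0062])]
station [ 0.5803 -0.075  -0.0057] [array([ 0.5759, -0.0711, -0.0006]), array([ 0.5824, -0.0741, -0.0008])]
seat [ 0.5881 -0.1632  0.0671] [array([ 0.5871, -0.1605,  0.0699]), array([ 0.5882, -0.1633,  0.0663])]
roll [ 0.5163  0.2757 -0.0027] [array([ 0.5148,  0.2762, -0.001 ]), array([0.5171, 0.2752, 0.0011])]
lock_top [ 0.5779 -0.0745  0.0564] [array([ 0.5745, -0.075 ,  0.0563]), array([ 0.5803, -0.0734,  0.0627])]
grip [0.5678 0.0415 0.0672] [array([0.5674, 0.0415, 0.0673]), array([0.5679, 0.0415, 0.0686])]
pointer [0.608  0.0437 0.0244] [array([0.6082, 0.0435, 0.0241]), array([0.6078, 0.0436, 0.0252])]
clip [0.606  0.1519 0.0124] [array([0.6074, 0.1504, 0.0097]), array([0.6063, 0.1524, 0.0072])]
station [ 0.5819 -0.0779 -0.006 ] [array([ 0.5801, -0.0736, -0.0008]), array([ 0.5809, -0.0774,  0.0009])]
side 0.9 (252, 278, 28, 29)
side 0.8 (268, 318, 28, 31)
side 0.6 (227, 315, 28, 30)
top 0.82 (208, 182, 24, 20)
top 0.82 (173, 175, 23, 20)
top 0.71 (178, 206, 24, 22)
```

Call:
send_rows(motion=[0,0,0,0,0,-40,1,0,0,0,60,0,-60,1,0,0,0,120,0,-60,1,0,0,0,180,-20,-60,1,0,0,0,240,-60,-60,1,0,0,0,280,-110,-60,1,0,0,5,310,-165,-60,1,0,0,10,330,-220,-60,1,0,0,10.8,340,-280,-60,1,0,0,10.8,340,-340,-60,1])

```text
time_s: 4.25
tool_pos: [0.3781, -0.0862, 0.2993]
orientation: [-3.139, -0.137, -0.001]
force: [1.6, 0.8, 0.7]
width: 0.999
grip_force: 0.0
```

Call:
send_rows(motion=[0,0,0,28,-58,0,1,0,0,0,56,-116,0,1,0,0,0,84,-174,0,1,0,0,0,112,-232,0,1,0,0,0,140,-290,30,1,0,0,0,170,-348,60,1,0,0,0,170,-348,120,1,0,0,0,170,-348,180,1,0,0,0,170,-348,200,1,0,0,0,170,-348,200,1])

```text
time_s: 5.5
tool_pos: [0.5159, 0.2729, 0.0969]
orientation: [3.137, 0.137, -0.008]
force: [0.2, 0.1, 0.2]
width: 0.999
grip_force: 0.0
```

```bash
python3 - <<'E'
from h import *
s=get_state();print(s["time_s"],s["tool_pos"],s["orientation"])
a=capture("side")[220:370,180:360,::-1]; b=capture("top")[110:260,130:310,::-1]
cv2.imwrite("pics/hov.png",cv2.resize(np.hstack([a,b]),None,fx=2.2,fy=2.2))
print(both("roll",(.517,.2755)))
E
```

```text
5.5 [0.515861   0.27289684 0.09692207] [ 3.13681344  0.13727989 -0.0080439 ]
(array([ 0.51712364,  0.2740451 , -0.00729985]), [array([ 0.51345397,  0.27618825, -0.0014125 ]), array([0.51844988, 0.27257301, 0.00177244])])
```

View pics/hov.png

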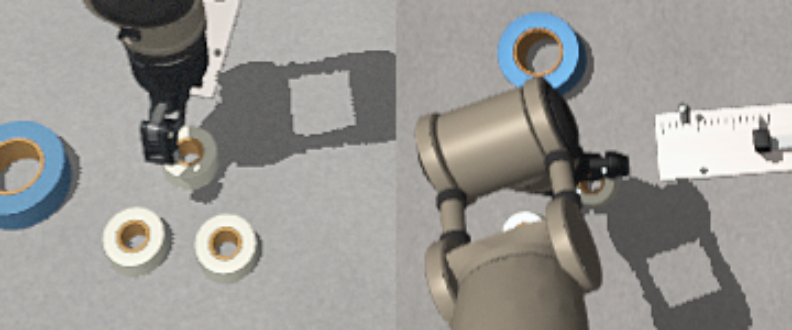

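The open fingers stand over the target roll (crop: roll centre about (190,155) on the left, (597,190) on the right), and the neighbours are clear. I'm descending and gripping.

Call:
send_rows(motion=[0,0,0,0,0,25,1,0,0,0,0,0,50,1,0,0,0,0,0,72,1,0,0,0,0,0,86,1,0,0,0,0,0,86,1,0,0,0,0,0,86,0.3,0,0,0,0,0,86,0.3,0,0,0,0,0,86,0.3,0,0,0,0,0,86,0.3])

```text
time_s: 6.82
tool_pos: [0.5182, 0.2737, 0.0152]
orientation: [-3.138, -0.137, -0.004]
force: [-2.1, -0.3, 5.7]
width: 0.736
grip_force: 65.2
```

```bash
python3 - <<'E'
from h import *
s=get_state();print(s["time_s"],s["tool_pos"],s["width"],s["grip_force"],s["force"])
E
```

```text
6.825 [0.51815692 0.27370117 0.01520018] 0.7363443058244937 65.17646038904786 [-2.14811447 -0.32337871  5.66790145]
```

Call:
send_rows(motion=[0,0,0,0,0,-40,0.3,0,0,0,0,0,-90,0.3,0,0,0,0,10,-130,0.3,0,0,0,5,60,-140,0.3,0,0,0,10,120,-140,0.3,0,0,0,14,180,-140,0.3,0,0,0,18,240,-140,0.3,0,0,0,23,300,-140,0.3,0,0,0,27,360,-140,0.3,0,0,0,32,415,-140,0.3])

```text
time_s: 8.07
tool_pos: [0.5855, -0.1395, 0.1543]
orientation: [3.138, 0.136, 0.002]
force: [0.9, -0.2, -1.8]
width: 0.738
grip_force: 66.4
```

Call:
send_rows(motion=[0,0,0,0,20,0,0.3,0,0,0,0,27,10,0.3,0,0,0,0,27,30,0.3,0,0,0,0,27,30,0.3,0,0,0,0,27,30,0.3])

```text
time_s: 8.7
tool_pos: [0.588, -0.163, 0.1238]
orientation: [3.138, 0.139, 0.001]
force: [-0.5, -0.5, -1.8]
width: 0.739
grip_force: 66.4
```

```bash
python3 - <<'E'
from h import *
s=get_state();print(s["time_s"],s["tool_pos"],s["orientation"],s["width"],s["grip_force"],s["force"])
a=capture("side")[110:260,200:380,::-1]; b=capture("top")[100:250,270:450,::-1]
cv2.imwrite("pics/hov2.png",cv2.resize(np.hstack([a,b]),None,fx=2.2,fy=2.2))
for n in ["roll","seat"]: print(n,both(n,(.588,-.162)))
E
```

```text
8.7 [ 0.58796662 -0.16304759  0.12375257] [3.13843147e+00 1.39468921e-01 5.36260743e-04] 0.7389119332772313 66.4220582228154 [-0.49166044 -0.49850089 -1.83820701]
roll (array([ 0.58614684, -0.16647711,  0.09958875]), [array([ 0.57968681, -0.15992719,  0.10620865]), array([ 0.58846941, -0.16424099,  0.10940051])])
seat (None, [array([ 0.58704292, -0.16116412,  0.06924045])])
```

View pics/hov2.png

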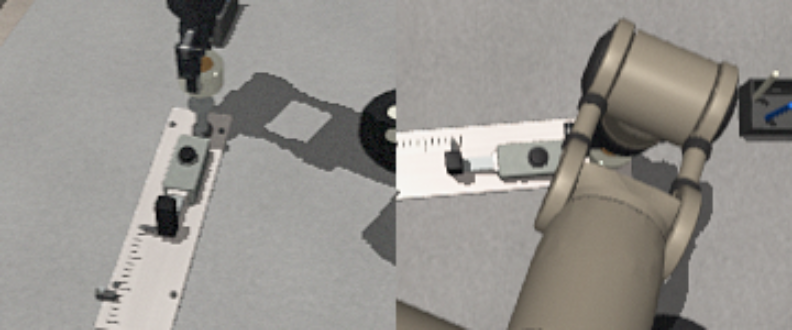

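The roll is held level about 38 mm above the seat, and the stub is under it at crop-left (202,118). I'm lowering it.

Call:
send_rows(motion=[0,0,0,0,-1,10,0.3,0,0,0,0,-1,20,0.3,0,0,0,0,-1,28,0.3,0,0,0,0,-1,34,0.3,0,0,0,0,-1,37,0.3,0,0,0,0,-1,37,0.3])

```text
time_s: 9.75
tool_pos: [0.5876, -0.1632, 0.0861]
orientation: [3.139, 0.137, -0.0]
force: [0.1, -0.2, -0.5]
width: 0.737
grip_force: 66.4
```

```bash
python3 - <<'E'
from h import *
s=get_state();print(s["time_s"],s["tool_pos"],s["width"],s["force"],s["moment"])
E
```

```text
9.75 [ 0.58758565 -0.16323697  0.08612627] 0.7369345793379045 [ 0.1259898  -0.22147108 -0.49366737] [-0.0358542   0.03591936  0.01321599]
```

Call:
send_rows(motion=[0,0,0,0,0,1,0.3,0,0,0,0,0,1.5,0.3,0,0,0,0,0,1.5,0.3])

```text
time_s: 10.12
tool_pos: [0.5877, -0.1633, 0.0852]
orientation: [3.138, 0.137, 0.001]
force: [-1.5, 0.1, 2.6]
width: 0.736
grip_force: 66.7
```

Contact with the seat. I'm opening and rising straight up.

Call:
send_rows(motion=[0,0,0,0,0,0,1,0,0,0,0,0,0,1,0,0,0,0,0,0,1,0,0,0,0,0,-15,1,0,0,0,0,0,-40,1,0,0,0,0,0,-80,1,0,0,0,0,-40,-110,1,0,0,0,-40,-90,-110,0.5,0,0,0,-95,-90,-110,0,0,0,0,-120,-90,-110,0])

```text
time_s: 11.38
tool_pos: [0.458, -0.0831, 0.196]
orientation: [3.138, 0.139, 0.001]
force: [0.8, -0.2, -0.7]
width: 0.381
grip_force: 0.0
```

```bash
python3 - <<'E'
from h import *
s=get_state();print(s["time_s"],s["tool_pos"],s["width"],s["force"])
a=capture("side")[110:260,200:380,::-1]; b=capture("top")[100:250,270:450,::-1]
cv2.imwrite("pics/pl.png",cv2.resize(np.hstack([a,b]),None,fx=2.2,fy=2.2))
for n,v in dict(roll=(.588,-.162),lock_top=(.579,-.075),grip=(.569,.042),clip=(.606,.151)).items(): print(n,both(n,v))
E
```

```text
11.375 [ 0.45799407 -0.08313348  0.1960024 ] 0.3806855285951326 [ 0.77587673 -0.22390429 -0.71140593]
roll (array([ 0.58687056, -0.1640608 ,  0.06315601]), [array([ 0.58476683, -0.15978588,  0.06752877]), array([ 0.5865701 , -0.16318965,  0.06850959])])
lock_top (None, [array([ 0.57536842, -0.07440792,  0.0588902 ])])
grip (None, [array([0.569595  , 0.04156903, 0.06597583])])
clip (array([0.60630613, 0.15298612, 0.00933953]), [array([0.60739153, 0.15274487, 0.00869715]), array([0.60635283, 0.15342067, 0.00407039])])
```

View pics/pl.png

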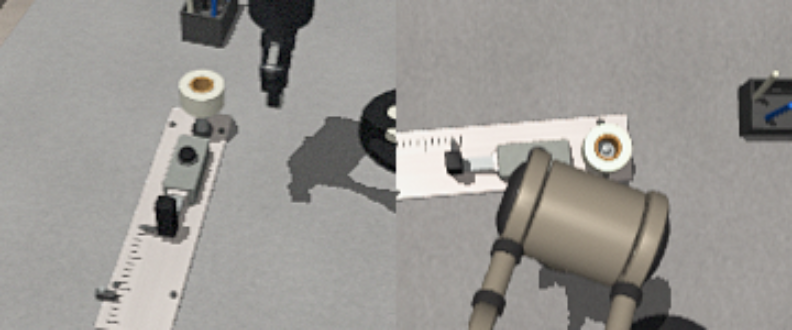

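The roll sits flat around the stub (crop-right (607,149) shows the stub inside the hole). Next is the button, with the fingers shut.

Call:
send_rows(motion=[0,0,0,60,2,0,0,0,0,0,105,3,0,0,0,0,0,120,3,30,0,0,0,0,120,3,70,0,0,0,0,120,3,105,0,0,0,0,120,3,122,0,0,0,0,120,3,122,0])

```text
time_s: 12.75
tool_pos: [0.5797, -0.0764, 0.0719]
orientation: [-3.138, -0.137, 0.003]
force: [0.4, 0.4, 0.7]
width: 0.001
grip_force: 0.0
```

Call:
send_rows(motion=[0,0,0,0,0,4,0,0,0,0,0,0,8,0,0,0,0,0,0,11,0,0,0,0,0,0,14,0,0,0,0,0,0,14,0])

```text
time_s: 13.38
tool_pos: [0.581, -0.0768, 0.06]
orientation: [3.138, 0.137, 0.004]
force: [0.3, 0.2, 7.5]
width: -0.002
grip_force: 4.0
```

Call:
send_rows(motion=[0,0,0,0,0,2,0,0,0,0,0,0,2,0,0,0,0,0,0,2,0])

```text
time_s: 13.75
tool_pos: [0.581, -0.0768, 0.0599]
orientation: [3.137, 0.137, 0.006]
force: [-4.6, 1.4, 21.5]
width: 0.003
grip_force: 10.8
```

Call:
send_rows(motion=[0,0,0,0,0,-25,0,0,0,0,0,0,-75,0.7,0,0,0,0,-50,-80,0.7,0,0,0,0,-100,-80,0.7,0,0,0,0,-118,-80,0.7,0,0,0,0,-118,-65,0.7,0,0,0,0,-118,-65,0.7])

```text
time_s: 14.62
tool_pos: [0.5687, 0.0399, 0.1197]
orientation: [3.138, 0.136, -0.006]
force: [-0.3, 0.3, -0.5]
width: 0.699
grip_force: 0.0
```

```bash
python3 - <<'E'
from h import *
s=get_state();print(s["time_s"],s["tool_pos"],s["width"],s["force"])
a=capture("side")[110:260,200:380,::-1]; b=capture("top")[100:250,210:390,::-1]
cv2.imwrite("pics/gr.png",cv2.resize(np.hstack([a,b]),None,fx=2.2,fy=2.2))
for n,v in dict(roll=(.588,-.162),grip=(.569,.042),pointer=(.608,.043),clip=(.606,.151),lock_top=(.579,-.075)).items(): print(n,both(n,v))
E
```

```text
14.625 [0.56870733 0.03993015 0.11970128] 0.6992575035122945 [-0.27003661  0.29956606 -0.536051  ]
roll (array([ 0.58645847, -0.16607172,  0.06068355]), [array([ 0.5821391 , -0.15846211,  0.0685251 ]), array([ 0.58641841, -0.16433618,  0.07063385])])
grip (array([0.56944865, 0.04233654, 0.0717596 ]), [array([0.56978426, 0.04185807, 0.07110231]), array([0.56980755, 0.04243373, 0.06847725])])
pointer (array([0.60743291, 0.04647434, 0.02453095]), [array([0.6056921 , 0.04714332, 0.02570557]), array([0.60874638, 0.04680836, 0.02430271])])
clip (None, [array([0.6103613 , 0.15130254, 0.00760622])])
lock_top (array([ 0.57858648, -0.07742776,  0.04759929]), [array([ 0.57681079, -0.07613104,  0.04924601]), array([ 0.57883744, -0.07675401,  0.05391075])])
```

View pics/gr.png

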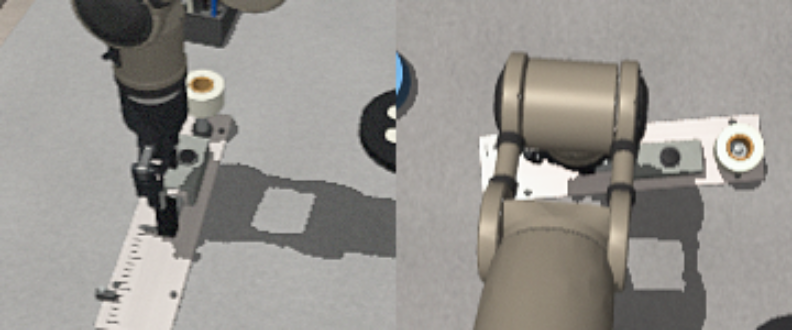

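The gripper is over the grip and the button is down (crop-left (187,157)). The roll is undisturbed. I'm descending and closing.

Call:
send_rows(motion=[0,0,0,1,-2,20,0.7,0,0,0,1,-2,40,0.7,0,0,0,1,-2,55,0.7,0,0,0,1,-2,58,0.7,0,0,0,1,-2,58,0.0,0,0,0,1,-2,58,0.0,0,0,0,1,-2,58,0.0,0,0,0,1,-2,58,0.0,0,0,0,1,-2,58,0])

```text
time_s: 16.35
tool_pos: [0.5712, 0.0424, 0.0649]
orientation: [3.138, 0.137, 0.003]
force: [-1.2, -3.3, 5.8]
width: 0.249
grip_force: 59.2
```

Call:
send_rows(motion=[0,0,0,0,-8,0,0,0,0,0,0,-20,0,0,0,0,0,0,-35,0,0,0,0,0,0,-50,0,0,0,0,0,0,-65,0,0,0,0,0,0,-80,0,0,0,0,0,0,-92,0,0,0,0,0,0,-100,0,0,0,0,0,0,-104,0,0,0,0,0,0,-104,0,0])

```text
time_s: 17.6
tool_pos: [0.5621, 0.1462, 0.0649]
orientation: [3.137, 0.138, 0.003]
force: [-0.8, -5.4, 6.2]
width: 0.249
grip_force: 59.4
```

```bash
python3 - <<'E'
from h import *
s=get_state();print(s["time_s"],s["tool_pos"],s["width"],s["grip_force"],s["force"])
u=np.array([-.089,.996,0])
for k in range(3):
    ims={c:capture(c) for c in ["side","top"]}
    for n,v in dict(pointer=(.598,.149),clip=(.607,.152),grip=(.56,.147),roll=(.588,-.163)).items():
        r=both(n,v); print(n,r[0],r[1],[round(float(p@u),4) for p in r[1]])
a=ims["side"][205:275,220:304,::-1]; b=ims["top"][125:195,220:304,::-1]
cv2.imwrite("pics/end.png",cv2.resize(np.hstack([a,b]),None,fx=4.7,fy=4.7))
E
```

```text
17.6 [0.56205437 0.14619822 0.06486813] 0.24920560261985794 59.35802757740021 [-0.84339173 -5.38227966  6.16375569]
pointer None [array([0.59731841, 0.14976654, 0.02611415])] [0.096]
clip None [array([0.6078216 , 0.15083186, 0.00916133])] [0.0961]
grip None [array([0.56145908, 0.14955307, 0.07093237])] [0.099]
roll [ 0.58596275 -0.1627557   0.06596967] [array([ 0.58351101, -0.16124612,  0.06767236]), array([ 0.58717636, -0.16185662,  0.06972429])] [-0.2125, -0.2135]
pointer None [array([0.59767771, 0.15128844, 0.02899421])] [0.0975]
clip None [array([0.61087575, 0.15074248, 0.0103796 ])] [0.0958]
grip None [array([0.56037917, 0.14805956, 0.06879387])] [0.0976]
roll [ 0.58957473 -0.1677636   0.06083212] [array([ 0.58354591, -0.16178133,  0.06720084]), array([ 0.59141892, -0.16538269,  0.07223377])] [-0.2131, -0.2174]
pointer None [array([0.59479905, 0.15074898, 0.02793009])] [0.0972]
clip None [array([0.60926203, 0.15219939, 0.01212698])] [0.0974]
grip None [array([0.55887471, 0.14858848, 0.06818818])] [0.0983]
roll [ 0.58498888 -0.16443436  0.06544051] [array([ 0.58060039, -0.1595204 ,  0.07063043]), array([ 0.58674423, -0.16324531,  0.07022906])] [-0.2106, -0.2148]
```

View pics/end.png

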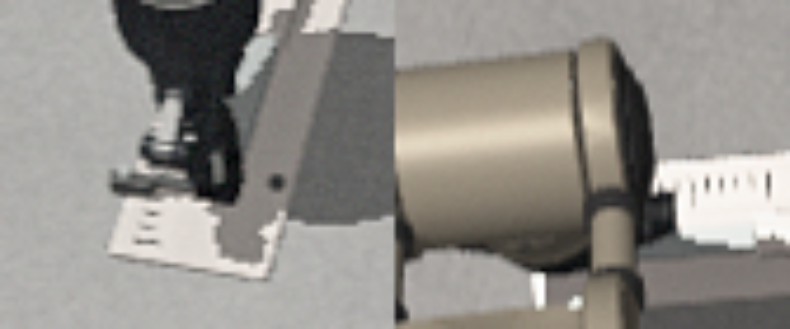

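In the side crop the pointer and clip overlap near (150,183). The estimates put the pointer 0 to 3 mm short, so I'll draw it out 1.5 mm more.

Call:
send_rows(motion=[0,0,0,0,-1.5,0,0,0,0,0,0,-1.5,0,0,0,0,0,0,-1.5,0,0,0,0,0,0,-1.5,0,0,0,0,0,0,-1.5,0,0,0,0,0,0,-1.5,0,0])

```text
time_s: 19.85
tool_pos: [0.5619, 0.1473, 0.0649]
orientation: [3.137, 0.137, 0.002]
force: [-0.8, -6.4, 7.4]
width: 0.246
grip_force: 59.3
```

```bash
python3 - <<'E'
from h import *
s=get_state();print(s["time_s"],s["tool_pos"],s["width"],s["grip_force"],s["force"])
u=np.array([-.089,.996,0]);D={}
for k in range(6):
    capture("side")
    for n in ["pointer","clip","grip"]:
        for d in pinpoint("side",n)[:1]: D.setdefault(n,[]).append(round(float(w("side",d["position"])@u),4))
print(D,{n:np.median(v) for n,v in D.items()})
im=capture("side")[215:262,226:286,::-1].copy()
cv2.imwrite("pics/end2.png",cv2.resize(im,None,fx=12,fy=12,interpolation=cv2.INTER_CUBIC))
# expected pixel of pointer line / clip centre if aligned
for a in [.092,.097,.102]:
    S=np.array([.5785,-.0755,0]);v=np.array([.996,.089,0]);S=S-u*(S@u)
    print(a,[(px("side",S+u*a+v*l+np.array([0,0,z]))-[226,215])*12 for l,z in [(.04,.024),(.048,.022)]])
E
```

```text
19.85 [0.56192832 0.14734415 0.06486111] 0.24633098553876082 59.3419075012207 [-0.8121452  -6.37079706  7.38468574]
{'pointer': [0.0955, 0.0983, 0.098, 0.0971, 0.0969], 'clip': [0.098, 0.0984, 0.0962, 0.0994, 0.0944, 0.0992], 'grip': [0.0955, 0.0979, 0.0962, 0.1006, 0.098, 0.0999]} {'pointer': np.float64(0.0971), 'clip': np.float64(0.09820000000000001), 'grip': np.float64(0.09795000000000001)}
0.092 [array([323.18646391, 316.95058412]), array([290.70665815, 316.27477962])]
0.097 [array([316.9952457 , 334.84405588]), array([284.42997765, 334.12557492])]
0.102 [array([310.76588659, 352.8477601 ]), array([278.11471777, 352.08608945])]
```

View pics/end2.png

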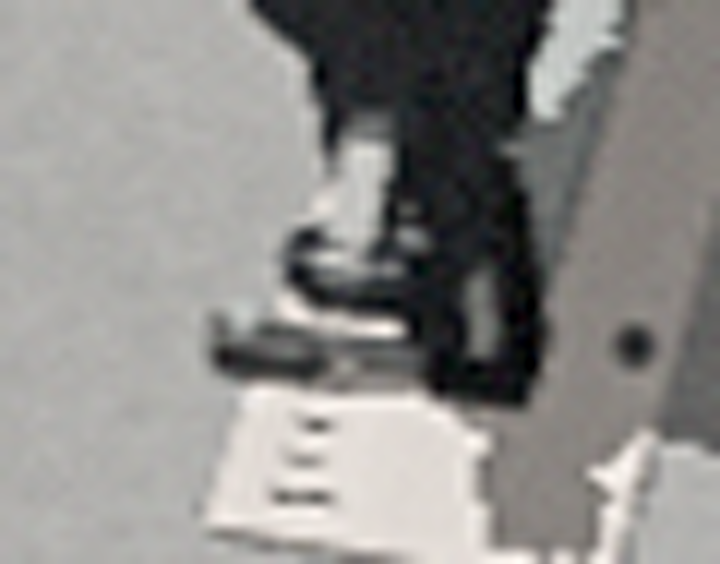

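```bash
python3 - <<'E'
from h import *
yaw=np.radians(5.1);u=np.array([-np.sin(yaw),np.cos(yaw),0]);v=np.array([np.cos(yaw),np.sin(yaw),0])
S=np.array([.5785,-.0755,0]);S=S-u*(S@u)
def rect(img,c,a0,a1,z):   # 5 px/mm horizontally along u, 3 px/mm l
    W=int((a1-a0)*5000);l0,l1=.01,.07;H=int((l1-l0)*2500)
    aa,ll=np.meshgrid(np.linspace(a0,a1,W),np.linspace(l1,l0,H))
    P=S+aa[...,None]*u+ll[...,None]*v+np.array([0,0,z])
    i=camera_info(c);T=np.array(i["pose"]);q=(P-T[:3,3])@T[:3,:3]@np.array(i["K"]).T
    m=(q[...,:2]/q[...,2:]).astype(np.float32)
    o=cv2.remap(img,m[...,0],m[...,1],cv2.INTER_CUBIC)
    for k in range(0,W,50): o[:6,k]=(0,0,255)
    o[:14,W//2]=(255,0,0)
    return o
s0=cv2.imread("pics/side0.png");t0=cv2.imread("pics/top0.png");n=capture("side")[:,:,::-1].copy()
d=.1053;a=.097
rows=[np.hstack([rect(I,c,a-d-.03,a-d+.03,.024),rect(I,c,a-.03,a+.03,.022)]) for c,I in(("side",s0),("top",t0))]
rows.append(np.hstack([rect(n,"side",a-.03,a+.03,.024),rect(n,"side",a-.03,a+.03,.022)]))
cv2.imwrite("pics/rect.png",np.vstack(rows))
E
```

```text
(no output)
```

View pics/rect.png

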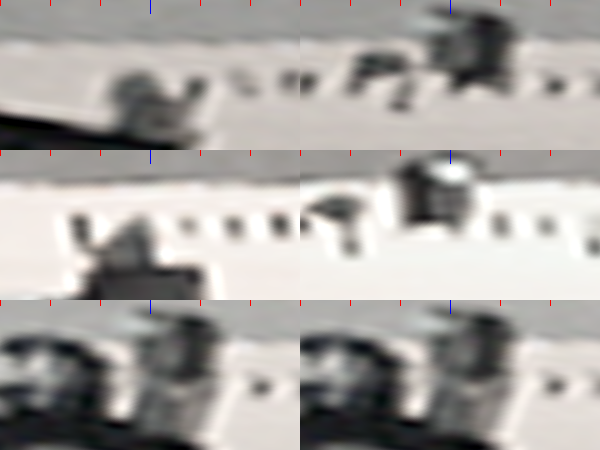

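The rectified views agree with the networks: the pointer tip and the clip top are both centred at about column 158 in the bottom row, so they match to within 1–2 mm. The grip holds at 59 N, so I'm handing in.

```bash
python3 -c "
from workcell import *
s=get_state();print(s['time_s'],s['grip_force'],s['tool_pos'])
print(sign_off())"
```

```text
21.15 59.34282660484314 [0.56194813 0.14733681 0.0648739 ]
the job is handed in; nothing more can be done
None
```

The small roll sits on the post's seat and is let go, the lock button is down, and the gripper is holding the boom with its pointer about 1–2 mm from the clip by my estimate; I handed the job in at 21 s and no verdict came back.

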